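# Put the ink pad away in the free bay and shut it in

### The job

Put the ink pad away: push it along the table, without lifting it off, short end first into the one free bay of the wooden tidy until it is fully home against the back, then slide the tidy's gate so that it stands squarely in front of that bay. The gate may have to be moved aside first. Leave the tape rolls, the stamp, the card and everything else standing where they are.

Things in the scene. Friction and masses are not known exactly. Their poses are not given: they have to be found in the camera images.
- tidy: Wooden three-bay tidy, fixed; pose varies. Origin on the table, mid-line of the mouths; +y points into the bays, x along their row. Bays centred at x = -75, 0, +75 mm, each 67 mm wide between 8 mm walls 22 mm high, open on top, floor = table; rounded mouth ends at y = 0.5 mm, back wall's inner face at y = 90 mm. The gate's rail lies behind it.
- bay0 (a point): Where the ink pad's origin is when it is fully home in the bay at tidy x = -75 mm (tidy y = 46 mm, on the table)
- bay1 (a point): The same for the middle bay, tidy x = 0
- bay2 (a point): The same for the bay at tidy x = +75 mm
- gate (a joint): Place of the dark wooden gate along the tidy's x, m, -0.08 to 0.08: -0.075, 0, 0.075 put it squarely before the three bays. A 62 mm block (top 34 mm above the table) slides on the rail; two bars (28 to 34 mm up) run from it over the bay to the front board. A bay is clear when the gate is 70 mm or more away from it. It stays where left; moving it takes about 2 N.
- gate_board (a point): Middle of the gate's front board, which closes a bay's mouth: 60 mm wide along the tidy's x, 6 mm thick (tidy y = -14 to -8 mm), from 6 to 34 mm above the table; moves with the gate
- gate_knob (a point): Middle of the gate's upright brass knob post (over the rail, which is at tidy y = 99 to 123 mm, 250 mm long, 18 mm high, end stops 24): 14 mm thick, on top of the gate's block, 34 to 75 mm above the table; this point is at tidy y = 111 mm and 55 mm above the table, and moves with the gate
- ink_pad: Blue tin ink pad with its lid closed, flat, 57 (x) x 87 (y) x 17 (z) mm, about 0.12 kg, loose on the table; origin at the centre of its underside, y along its long side. Either short end may go in first.
- tape_roll_0: Tape roll lying flat in one bay of the tidy, 52 mm across, 15 mm high; origin at the centre of its underside
- tape_roll_1: Tape roll lying flat in another bay of the tidy, 52 mm across, 18 mm high; origin at the centre of its underside. The bay with no tape roll in it is the free one.
- rubber_stamp: Wooden rubber stamp standing on the table in front of the bay of tape_roll_0, base 32 x 48 mm, 67 mm high; origin at the centre of its underside
- card: Small earring card on a folded easel, standing in front of the bay of tape_roll_1, 31 x 46 mm on the table, 64 mm high, light; origin at the centre of its underside
- card_reader: Card reader lying on the table, 115 x 66 x 22 mm; bystander; origin at the centre of its underside
- glue_bottle: Glue bottle standing on the table, 40 mm across, 101 mm high; bystander; origin at the centre of its underside
- scissors: Scissors lying on the table, 56 x 145 x 8 mm; bystander; origin at the centre of their underside
- marker_black: Marker lying on the table beyond the ink pad, 15 (x) x 136 (y) x 15 mm; bystander; origin at the centre of its underside
- marker_teal: Marker lying on the table behind the tidy, 15 (x) x 136 (y) x 15 mm; bystander; origin at the centre of its underside
There are look-alikes about, which are no part of the job. What is shaped like the ink_pad but purple is not meant.

How it is judged:
By the outcome, as a careful person would: the job done as asked, in the order asked, and still so for the second after the job is handed in, with the robot touching nothing.
It also fails if it takes over 64 s, if anything falls off the work surface, if the arm or the gripper's body presses on something with over 40 N, if the wrist force passes 120 N, or if a joint passes its speed limit or range.

### The arm

A 6-joint arm with a two-finger parallel gripper is mounted at the origin on a cart in front of the work surface, level with it; the furniture and walls round the work are solid. World frame = base frame: x ahead of the robot, y to its left, z up, the work surface at z = 0. Lengths are in m, angles in rad, forces in N, time in s.
With the tool pointing down it reaches from about 0.375 to 0.9 m from the base axis. Payload 3.1 kg.
Tool frame: the origin (TCP) lies on the centre line of the jaws, within the pads' length; the fingertips stand 14 mm ahead of it and the grasp point (between the pads) lies 5 mm behind it; z points along the fingers, y is the line along which they close (so a half turn about z gives the same grasp; the last joint's range is limited). The gripper opens to 87 mm and grips with 3 to 60 N. Pads are 19 mm wide; open, the fingers measure 117 mm over their backs; the gripper's body (75 mm by 190 mm) begins 51 mm behind the grasp point.
Start: joints at [1.032, 0.527, 1.433, -0, 1.181, -0.178], TCP at [0.22, 0.585, 0.237] pointing down, gripper open.
Joint ranges: [-3.08, 3.08], [-0.75, 2.2], [0.22, 2.44], [-1.43, 4.57], [0, 2.65], [-2.85, 2.85]. Speed limits (rad/s): [2.79, 2.79, 3.14, 3.14, 3.14, 3.14].

### API

Orientations are given as a unit quaternion [x, y, z, w].
In Python, from rig import robot gives the robot as it stands.
- The arm moves only by the tool move_arm, never from a script. Its argument "commands" is a list of rows, each an object with "hand": the finger opening in cm, from 0 to 8.7; "travel": the shift along the tool's x, y, z in cm, a list of three; "twist": the turn, a rotation vector about the tool's x, y, z in degrees, a list of three. In form: [{"hand": hand, "travel": [dx, dy, dz], "twist": [wx, wy, wz]}, ...]. A call has 1 to 5 rows; each row shifts and turns the commanded pose from where the row before left it, along the tool's axes as they then stand; what a row does not reach is not made up. A row lasts 1/12 s, in which the tool goes at most 41.7 mm and 7.16 degrees, less where a joint would pass 70% of its speed; a pose out of reach is approached as far as the arm can. A call is refused whole if a number of a shift passes 4.17 or a number of a turn 7.16, either way. A call with a gripper value outside its range is refused whole. The fingers move at their own pace and stop on an object; "force" is the grip in N (left out, the last holds). Time passes only in rows, so rows that do not move let the fingers close. It gives the time, the measured TCP pose, the force, the opening and the grip force at its end, in the units of the state.
- robot.get_obs(): the state, without advancing time (a new reading comes with each control period).
- robot.camera(name): name is "scene" or "top"; returns a dict with "frame" (480x640x3 uint8, red, green, blue), "fov_y" (degrees; the focal length in pixels is half the picture's height over the tangent of half this angle, whatever the lens; pixels are square), "cx", "cy" (the principal point, pixels), "k1" (the pictures are not rectified: a ray, as slopes to the right and down, at radius r is drawn at 1 + k1 r^2 times it, then the intrinsics apply), "extrinsics" (4x4, takes a point from camera to world coordinates). Camera axes: x right, y down, z forward; pixel columns grow to the right and rows downward; lengths in m; the calibration is good to about 2 mm. A picture is of the moment at which its call begins. There is no depth.
- robot.hand_in(): hands the job in; it is judged then, once.
The state is a dict: "time": time; "q": joint angles; "joint_velocities": joint speeds; "joint_torque": joint torques, N m; "position": TCP position; "tool_rot": TCP orientation; "ft_force": force on the tool from outside, world axes, zero at the start; "moment": the same for the moment, N m; "grip_width": finger opening in m; "grip_force": force on a finger pad.
Only numpy, scipy, OpenCV 4.12 (cv2) and the standard library are available. Lean on these libraries where they do the work, as an engineer would, in place of code of your own. Each camera call takes 0.05 s, during which the arm holds its last target. There are 200 camera calls.

## Working session

There is one attempt and no reset: what is moved stays moved. The work goes in short steps, Python scripts to look and compute and a tool call to move; the robot and the scene stay as the last step left them, time stands still between calls to the robot, and variables do not carry over. Pictures are saved under pics/ and viewed, at most 10 in all, crops included, and the job is handed in when it is done.

Besides the shell and the picture viewer there is one more tool, called as a command line: name --argument value ..., lists and objects as JSON in quotes. move_arm: Moves the arm, as the interface text tells. Its arguments: {"type":"object","properties":{"commands":{"type":"array"},"force":{"type":"number"}},"required":["commands"]}

```bash
mkdir -p pics
cat > h.py <<'E'
import numpy as np, cv2
from rig import robot
def cam(n):
    c=robot.camera(n); f=240/np.tan(np.radians(c["fov_y"])/2)
    K=np.array([[f,0,c["cx"]],[0,f,c["cy"]],[0,0,1.]]); c["K"]=K; c["D"]=np.array([c["k1"],0,0,0,0.]); return c
def ray(c,uv,z):
    p=cv2.undistortPointsIter(np.array(uv,float).reshape(-1,1,2),c["K"],c["D"],None,None,(3,50,1e-9)).reshape(-1,2)
    T=np.array(c["extrinsics"]); d=np.c_[p,np.ones(len(p))]@T[:3,:3].T; o=T[:3,3]
    return o+d*((z-o[2])/d[:,2])[:,None]
def proj(c,P):
    T=np.linalg.inv(np.array(c["extrinsics"])); 
    return cv2.projectPoints(np.array(P,float).reshape(-1,1,3),cv2.Rodrigues(T[:3,:3])[0],T[:3,3],c["K"],c["D"])[0].reshape(-1,2)
E
python3 - <<'E'
from h import *
for n in("scene","top"):
    c=cam(n); cv2.imwrite(f"pics/{n}0.png",c["frame"][:,:,::-1]); print(n,c["K"],c["k1"],c["extrinsics"])
o=robot.get_obs(); print(o)
E
```

```text
scene [[618.66142846   0.         314.41441888]
 [  0.         618.66142846 233.18866806]
 [  0.           0.           1.        ]] -0.06993570691821445 [[ 0.863128   -0.35871351  0.35543589 -0.02116409]
 [-0.5049787  -0.60953776  0.61111393 -0.98418703]
 [-0.00256323 -0.7069571  -0.70725179  1.22826103]
 [ 0.          0.          0.          1.        ]]
top [[451.67192309   0.         318.18292452]
 [  0.         451.67192309 237.70280724]
 [  0.           0.           1.        ]] -0.07817546559017445 [[ 2.02866539e-02 -9.92170535e-01  1.23231818e-01  4.44618359e-01]
 [-9.99789880e-01 -2.04944060e-02 -4.18353231e-04  2.32011987e-02]
 [ 2.94064066e-03 -1.23197438e-01 -9.92377823e-01  1.15775614e+00]
 [ 0.00000000e+00  0.00000000e+00  0.00000000e+00  1.00000000e+00]]
{'time': 0.1, 'q': array([ 1.03247328e+00,  5.28370256e-01,  1.43377240e+00,  5.46975222e-06,
        1.18145615e+00, -1.78494023e-01]), 'joint_velocities': array([-0.00132169, -0.00220179, -0.00318327, -0.00061506, -0.00049568,
       -0.0001329 ]), 'joint_torque': array([-5.09654801e-04, -4.40983951e+01, -1.77149677e+01,  6.35146047e-02,
        5.33939071e-02, -3.10357700e-05]), 'position': array([0.21970167, 0.58442063, 0.23567187]), 'tool_rot': array([ 1.78946399e-01,  9.83858313e-01, -9.38451530e-04, -3.54232510e-04]), 'ft_force': array([ 0.65577561, -0.10349653, -0.06701845]), 'moment': array([ 0.02797771,  0.03290563, -0.03577126]), 'grip_force': 0.0, 'grip_width': 0.08690327274056854}
```

View pics/top0.png

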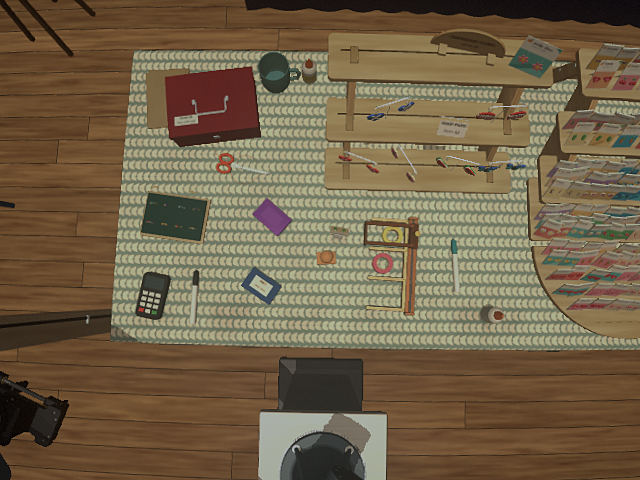

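View pics/scene0.png

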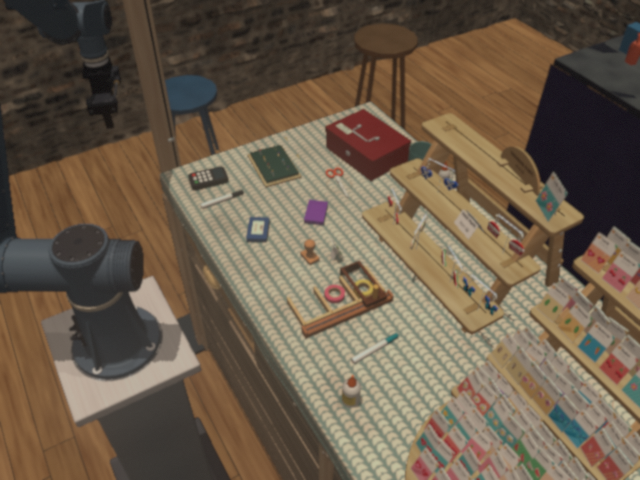

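The top view shows the blue pad at (261,285). The tidy's mouths face left at cols 365-415, and tape rolls lie in the bays at rows 235 and 263. The free bay is the one nearest the robot, at row ~293. The gate stands at the far bay.

Run:
```python
from h import *
for n in("top","scene"):
    c=cam(n); im=c["frame"]; hsv=cv2.cvtColor(im,cv2.COLOR_RGB2HSV)
    m=cv2.inRange(hsv,(100,90,40),(118,255,255)); 
    k,l,s,ce=cv2.connectedComponentsWithStats(m)
    g=(240,265) if n=="top" else (240,210)
    for i in range(1,k):
        x,y,w,h,a=s[i]
        if a>150 and g[0]-5<x+w/2<g[0]+40 and g[1]-10<y+h/2<g[1]+40:
            ct=cv2.findContours((l==i).astype(np.uint8),cv2.RETR_EXTERNAL,cv2.CHAIN_APPROX_NONE)[0][0].reshape(-1,2)
            P=ray(c,ct,0.017 if n=="top" else .012)[:,:2]; r=cv2.minAreaRect((P*1000).astype(np.float32)); print(n,a,r)
            print(cv2.boxPoints(r).round(1).tolist())
    if n=="top": cr=im[205:325,355:475]
    else: cr=im[255:340,280:400]
    cv2.imwrite(f"pics/crop_{n}.png",cv2.resize(cr,None,fx=5 if n=="top" else 6,fy=5 if n=="top" else 6,interpolation=cv2.INTER_CUBIC)[:,:,::-1])
```

```text
(no output)
```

View pics/crop_top.png

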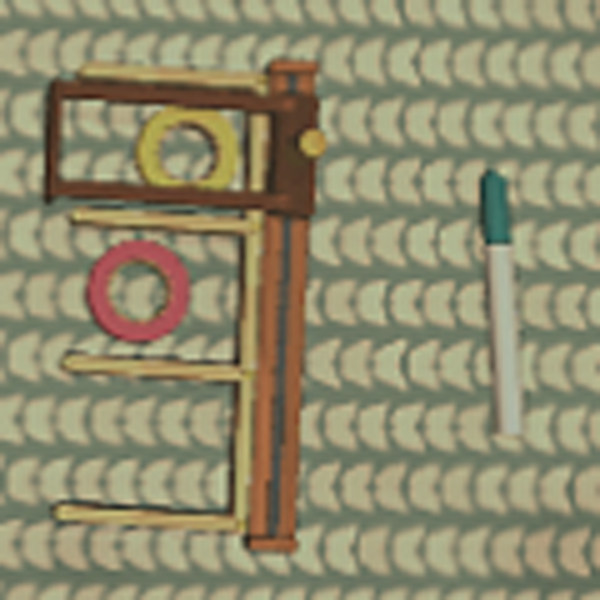

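View pics/crop_scene.png

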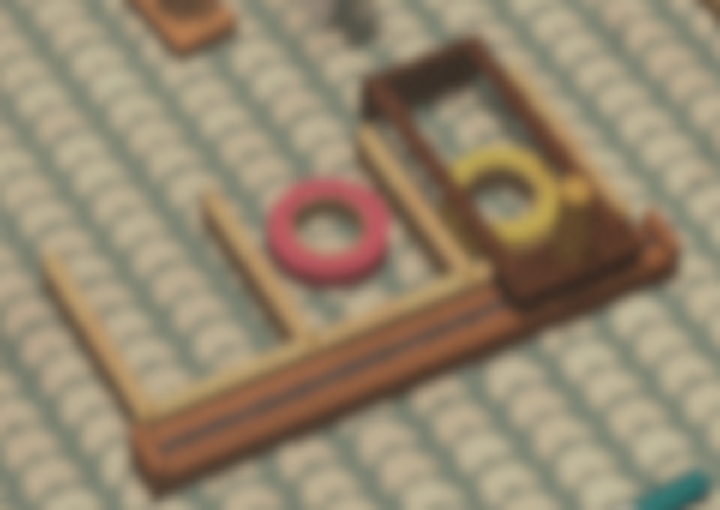

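The top crop shows wall tips at crop (53,512), (62,360), (70,214), (77,70). The knob top is at (313,143), and the gate stands before the yellow-roll bay. The near bay is empty and clear.

Run:
```python
from h import *
c=cam("top"); im=c["frame"]
f=lambda L,o,k:[(o[0]+(u-(k-1)/2)/k,o[1]+(v-(k-1)/2)/k) for u,v in L]
T=f([(53,512),(62,360),(70,214),(77,70)],(355,205),5)
P=ray(c,T,.022)[:,:2]*1000; print("tips",P.round(1).tolist(),np.linalg.norm(np.diff(P,axis=0),axis=1))
B=ray(c,f([(237,516),(243,378),(250,229)],(355,205),5),.022)[:,:2]*1000; print("back",B.round(1).tolist())
print("knob",(ray(c,f([(313,143)],(355,205),5),.075)*1000).round(1).tolist())
# rigid fit: tidy x of tips = 112.5,37.5,-37.5,-112.5 ; y=.5
A=np.array([[112.5,.5],[37.5,.5],[-37.5,.5],[-112.5,.5]]); 
z=(P-P.mean(0)); a=A-A.mean(0); th=np.arctan2((a[:,0]*z[:,1]-a[:,1]*z[:,0]).sum(),(a*z).sum()); R=np.array([[np.cos(th),-np.sin(th)],[np.sin(th),np.cos(th)]])
o=P.mean(0)-R@A.mean(0); print("tidy o",o,"th",np.degrees(th)); print("back in tidy",((B-o)@R).round(1).tolist())
s=cam("scene")
for n,cc,(u,v),zz in(("top",c,(261,285),.017),("scene",s,(258,229),.017)):
    h=cv2.cvtColor(cc["frame"],cv2.COLOR_RGB2HSV); print(n,h[v-12:v+13:4,u-20:u+21:5].tolist()[3])
    sub=cc["frame"][v-32:v+32,u-32:u+32]; m=((sub[:,:,2].astype(int)-sub[:,:,0]>15)).astype(np.uint8)
    m=cv2.morphologyEx(m,cv2.MORPH_OPEN,np.ones((3,3)))
    ct=max(cv2.findContours(m,cv2.RETR_EXTERNAL,cv2.CHAIN_APPROX_NONE)[0],key=cv2.contourArea).reshape(-1,2)+[u-32,v-32]
    Q=(ray(cc,ct,zz)[:,:2]*1000).astype(np.float32); r=cv2.minAreaRect(Q); print(r,cv2.boxPoints(r).tolist())
# scene tips
S=f([(47,253),(208,190),(366,125)],(280,255),6); PS=ray(s,S,.022)[:,:2]*1000; print("scene tips",PS.round(1).tolist())
KN=f([(577,186)],(280,255),6);print("knob scene",(ray(s,KN,.075)*1000).round(1).tolist())
```

```text
tips [[414.0, -98.0], [489.8, -101.9], [563.6, -105.3], [637.5, -108.4]] [75.89293826 73.88564948 73.98056542]
back [[413.5, -190.2], [482.4, -193.2], [557.8, -196.9]]
knob [[595.1, -217.5, 75.0]]
tidy o [ 526.218091  -102.9201153] th 177.3316448675294
back in tidy [[108.5, 92.5], [39.6, 92.2], [-35.9, 92.4]]
top [[109, 141, 67], [106, 83, 89], [36, 41, 191], [18, 82, 146], [38, 37, 181], [36, 49, 182], [37, 46, 177], [106, 81, 91], [29, 55, 116]]
((462.37176513671875, 164.9241180419922), (85.89033508300781, 55.875797271728516), 57.03858947753906) [[415.5654602050781, 144.09181213378906], [462.4473571777344, 113.69123840332031], [509.1780700683594, 185.7564239501953], [462.2961730957031, 216.15699768066406]]
scene [[27, 40, 133], [18, 63, 179], [111, 46, 106], [27, 46, 187], [30, 45, 189], [6, 10, 123], [17, 32, 112], [26, 42, 146], [22, 52, 167]]
((460.9187316894531, 161.48843383789062), (79.72569274902344, 53.76203155517578), 59.49319076538086) [[417.52288818359375, 140.7897491455078], [463.84259033203125, 113.49794006347656], [504.3145751953125, 182.18711853027344], [457.994873046875, 209.4789276123047]]
scene tips [[413.3, -101.7], [488.4, -106.2], [565.4, -109.2]]
knob scene [[596.0, -218.8, 75.0]]
```

move_arm --commands '[{"hand": 7.5, "travel": [0, 0, 0], "twist": [0, 0, 6.8]}, {"hand": 7.5, "travel": [0, 0, 0], "twist": [0, 0, 6.8]}, {"hand": 7.5, "travel": [0, 0, 0], "twist": [0, 0, 6.8]}, {"hand": 7.5, "travel": [0, 0, 0], "twist": [0, 0, 6.8]}, {"hand": 7.5, "travel": [0, 0, 0], "twist": [0, 0, 6.8]}]' --force 6

```text
time: 0.72
position: [0.22, 0.5849, 0.2364]
tool_rot: [0.461, 0.887, -0.0, 0.0]
ft_force: [-0.0, -1.1, -0.1]
grip_width: 0.0753
grip_force: 0.0
```

move_arm --commands '[{"hand": 7.5, "travel": [0, 0, 0], "twist": [0, 0, 6.8]}, {"hand": 7.5, "travel": [0, 0, 0], "twist": [0, 0, 6.8]}, {"hand": 7.5, "travel": [0, 0, 0], "twist": [0, 0, 6.8]}, {"hand": 7.5, "travel": [0, 0, 0], "twist": [0, 0, 6.8]}, {"hand": 7.5, "travel": [0, 0, 0], "twist": [0, 0, 6.8]}]'

```text
time: 1.13
position: [0.22, 0.5849, 0.2365]
tool_rot: [0.701, 0.714, -0.0, 0.0]
ft_force: [0.7, 0.9, -0.6]
grip_width: 0.0752
grip_force: 0.0
```

move_arm --commands '[{"hand": 7.5, "travel": [0, 0, 0], "twist": [0, 0, 6.8]}, {"hand": 7.5, "travel": [0, 0, 0], "twist": [0, 0, 6.8]}, {"hand": 7.5, "travel": [0, 0, 0], "twist": [0, 0, 6.8]}, {"hand": 7.5, "travel": [0, 0, 0], "twist": [0, 0, 6.8]}, {"hand": 7.5, "travel": [0, 0, 0], "twist": [0, 0, 6.8]}]'

```text
time: 1.55
position: [0.22, 0.5849, 0.2365]
tool_rot: [0.879, 0.478, -0.0, 0.0]
ft_force: [0.5, -0.3, -0.1]
grip_width: 0.075
grip_force: 0.0
```

```bash
cat >> h.py <<'E'
from scipy.spatial.transform import Rotation as Ro
TO=np.array([.526,-.1045]); TH=np.radians(177.33)
TX=np.array([np.cos(TH),np.sin(TH)]); TY=np.array([-np.sin(TH),np.cos(TH)])
def tidy(x,y): return TO+TX*x/1000+TY*y/1000
def st(tgt=None,yaw=None):
    o=robot.get_obs(); R=Ro.from_quat(o["tool_rot"]).as_matrix(); y=np.degrees(np.arctan2(R[1,1],R[0,1]))
    p=o["position"]; tp=(p[:2]-TO)@np.c_[TX,TY]*1000
    print("t %.2f"%o["time"],"p",(p*1000).round(1),"yaw %.2f"%y,"tilt",R[:,2].round(4),"tidy",tp.round(1),"w %.4f gf %.1f"%(o["grip_width"],o["grip_force"]),"F",o["ft_force"].round(2))
    if tgt is not None: print(" travel total cm",(R.T@(np.array(tgt)-p)*100).round(2))
    if yaw is not None: print(" twist z",round(y-yaw,2))
E
python3 - <<'E'
from h import *
st([.462,.165,.237],-33)
c=cam("top")
im=c["frame"][240:275,305:345]; h=cv2.cvtColor(im,cv2.COLOR_RGB2HSV); m=cv2.inRange(h,(5,110,80),(18,255,255)); 
ct=max(cv2.findContours(m,cv2.RETR_EXTERNAL,cv2.CHAIN_APPROX_NONE)[0],key=cv2.contourArea).reshape(-1,2)+[305,240]
P=ray(c,ct,.01)[:,:2]; tp=(P-TO)@np.c_[TX,TY]*1000; print("stamp tidy min/max",tp.min(0),tp.max(0), "world",P.min(0),P.max(0))
E
```

```text
t 1.55 p [220.  584.9 236.5] yaw -32.95 tilt [-2.e-04 -2.e-04 -1.e+00] tidy [ 337.8 -674.4] w 0.0750 gf 0.0 F [ 0.51 -0.3  -0.06]
 travel total cm [-22.07  43.15  -0.05]
 twist z 0.05
stamp tidy min/max [ -23.74638644 -130.48190144] [ 12.11380889 -83.0638807 ] world [ 0.51976362 -0.02133352] [0.5537905 0.0249886]
```

move_arm --commands '[{"hand": 7.5, "travel": [-1.61, 3.6, 0], "twist": [0, 0, 0]}, {"hand": 7.5, "travel": [-1.61, 3.6, 0], "twist": [0, 0, 0]}, {"hand": 7.5, "travel": [-1.61, 3.6, 0], "twist": [0, 0, 0]}, {"hand": 7.5, "travel": [-1.61, 3.6, 0], "twist": [0, 0, 0]}, {"hand": 7.5, "travel": [-1.61, 3.6, 0], "twist": [0, 0, 0]}]'

```text
time: 2.02
position: [0.3288, 0.4187, 0.2367]
tool_rot: [0.876, 0.482, 0.0, 0.0]
ft_force: [0.6, -0.3, -0.5]
grip_width: 0.0752
grip_force: 0.0
```

move_arm --commands '[{"hand": 7.5, "travel": [-1.61, 3.6, 0], "twist": [0, 0, 0]}, {"hand": 7.5, "travel": [-1.61, 3.6, 0], "twist": [0, 0, 0]}, {"hand": 7.5, "travel": [-1.61, 3.6, 0], "twist": [0, 0, 0]}, {"hand": 7.5, "travel": [-1.61, 3.6, 0], "twist": [0, 0, 0]}, {"hand": 7.5, "travel": [-1.61, 3.6, 0], "twist": [0, 0, 0]}]'

```text
time: 2.43
position: [0.4373, 0.2536, 0.2368]
tool_rot: [0.877, 0.481, 0.0, 0.0]
ft_force: [0.8, 0.4, 0.4]
grip_width: 0.0751
grip_force: 0.0
```

move_arm --commands '[{"hand": 7.5, "travel": [-1.61, 3.6, 0], "twist": [0, 0, 0]}, {"hand": 7.5, "travel": [-1.61, 3.6, 0], "twist": [0, 0, 0]}, {"hand": 7.5, "travel": [0, 0, 4], "twist": [0, 0, 0]}, {"hand": 7.5, "travel": [0, 0, 4], "twist": [0, 0, 0]}, {"hand": 7.5, "travel": [0, 0, 4], "twist": [0, 0, 0]}]'

```text
time: 2.85
position: [0.4814, 0.1884, 0.1162]
tool_rot: [0.877, 0.48, 0.002, 0.001]
ft_force: [0.0, -0.3, -0.1]
grip_width: 0.0749
grip_force: 0.0
```

move_arm --commands '[{"hand": 7.5, "travel": [0, 0, 3], "twist": [0, 0, 0]}, {"hand": 7.5, "travel": [0, 0, 0], "twist": [0, 0, 0]}, {"hand": 7.5, "travel": [0, 0, 0], "twist": [0, 0, 0]}]'

```text
time: 3.1
position: [0.4789, 0.1892, 0.0855]
tool_rot: [0.877, 0.481, -0.002, -0.001]
ft_force: [0.6, 0.2, 0.5]
grip_width: 0.0749
grip_force: 0.0
```

Run:
```python
from h import *
st([.4775,.188,.02],-33)
s=cam("top"); f=s["frame"][200:330,200:360]
cv2.imwrite("pics/hov.png",cv2.resize(f,None,fx=5,fy=4.5)[:,:,::-1])
```

```text
t 3.10 p [478.9 189.2  85.5] yaw -32.54 tilt [-3.9e-03 -6.0e-04 -1.0e+00] tidy [  60.8 -291.2] w 0.0749 gf 0.0 F [0.57 0.17 0.55]
 travel total cm [-0.15 -0.03  6.55]
 twist z 0.46
```

View pics/hov.png

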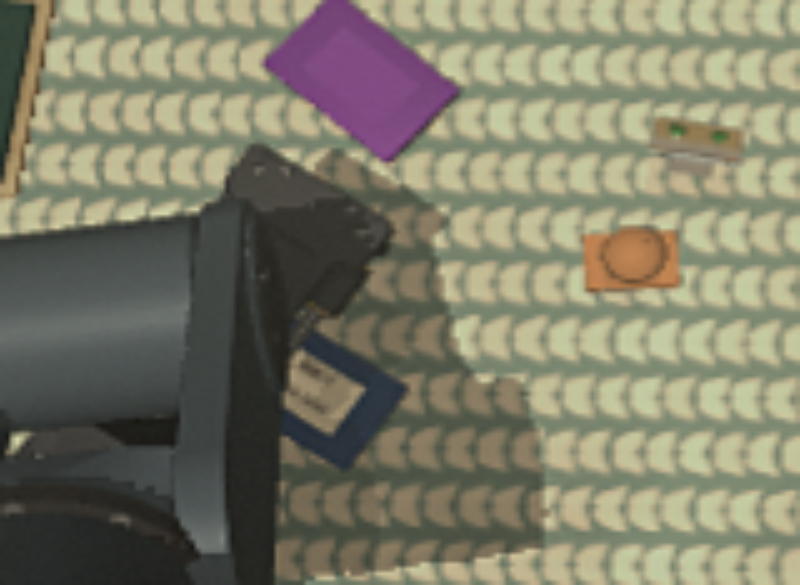

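The picture shows the pad's leading end free at crop (345,465)/(405,385), the gripper over the trailing end, and the stamp at (632,260) well clear. I descend, close and then turn.

move_arm --commands '[{"hand": 7.5, "travel": [-0.15, 0, 3], "twist": [0, 0, 0.4]}, {"hand": 7.5, "travel": [0, 0, 2.5], "twist": [0, 0, 0]}, {"hand": 7.5, "travel": [0, 0, 1], "twist": [0, 0, 0]}, {"hand": 7.5, "travel": [0, 0, 0], "twist": [0, 0, 0]}, {"hand": 7.5, "travel": [0, 0, 0], "twist": [0, 0, 0]}]'

```text
time: 3.57
position: [0.4801, 0.1885, 0.023]
tool_rot: [0.879, 0.477, 0.001, 0.0]
ft_force: [-0.5, 0.1, 0.4]
grip_width: 0.075
grip_force: 0.0
```

move_arm --commands '[{"hand": 5.0, "travel": [0, 0, 0], "twist": [0, 0, 0]}, {"hand": 5.0, "travel": [0, 0, 0], "twist": [0, 0, 0]}, {"hand": 5.0, "travel": [0, 0, 0], "twist": [0, 0, 0]}, {"hand": 5.0, "travel": [0, 0, 0], "twist": [0, 0, 0]}, {"hand": 5.0, "travel": [0, 0, 0], "twist": [0, 0, 0]}]' --force 10

```text
time: 3.98
position: [0.4795, 0.1883, 0.0225]
tool_rot: [0.879, 0.477, 0.001, 0.0]
ft_force: [-2.0, -0.4, 6.3]
grip_width: 0.0568
grip_force: 10.0
```

Run:
```python
from h import *
st([.4775,.188,.02],-2.67)
```

```text
t 3.98 p [479.5 188.3  22.5] yaw -33.02 tilt [ 1.6e-03  3.0e-04 -1.0e+00] tidy [  60.1 -290.3] w 0.0568 gf 10.0 F [-1.96 -0.41  6.34]
 travel total cm [-0.13 -0.16  0.25]
 twist z -30.35
```

move_arm --commands '[{"hand": 5.0, "travel": [0, 0, 0], "twist": [0, 0, -3]}, {"hand": 5.0, "travel": [0, 0, 0], "twist": [0, 0, -5]}, {"hand": 5.0, "travel": [0, 0, 0], "twist": [0, 0, -5]}, {"hand": 5.0, "travel": [0, 0, 0], "twist": [0, 0, -5]}, {"hand": 5.0, "travel": [0, 0, 0], "twist": [0, 0, -5]}]' --force 25

```text
time: 4.4
position: [0.4787, 0.1881, 0.0224]
tool_rot: [0.765, 0.644, 0.0, 0.0]
ft_force: [-1.4, -0.9, 8.1]
grip_width: 0.0561
grip_force: 25.0
```

move_arm --commands '[{"hand": 5.0, "travel": [0, 0, 0], "twist": [0, 0, -5]}, {"hand": 5.0, "travel": [0, 0, 0], "twist": [0, 0, -2.4]}, {"hand": 5.0, "travel": [0, 0, 0], "twist": [0, 0, 0]}, {"hand": 5.0, "travel": [0, 0, 0], "twist": [0, 0, 0]}]'

```text
time: 4.73
position: [0.4788, 0.188, 0.0225]
tool_rot: [0.723, 0.691, 0.0, 0.0]
ft_force: [-1.7, -0.3, 8.1]
grip_width: 0.056
grip_force: 25.0
```

Run:
```python
from h import *
e=tidy(75,-85); print(e, "bay grip pre", tidy(75,-120)); st([*tidy(75,-120),.0225],-2.67)
```

```text
[ 0.45504101 -0.01609852] bay grip pre [0.45667143 0.01886349]
t 4.73 p [478.8 188.   22.5] yaw -2.58 tilt [ 2.e-04 -2.e-04 -1.e+00] tidy [  60.7 -290. ] w 0.0560 gf 25.0 F [-1.71 -0.35  8.13]
 travel total cm [-17.    -1.45  -0.  ]
 twist z 0.09
```

move_arm --commands '[{"hand": 5.0, "travel": [-1, -0.3, 0], "twist": [0, 0, 0]}, {"hand": 5.0, "travel": [-2, -0.3, 0], "twist": [0, 0, 0]}, {"hand": 5.0, "travel": [-2, -0.3, 0], "twist": [0, 0, 0]}, {"hand": 5.0, "travel": [-2, -0.3, 0], "twist": [0, 0, 0]}, {"hand": 5.0, "travel": [-2, -0.25, 0], "twist": [0, 0, 0]}]'

```text
time: 5.15
position: [0.4611, 0.0987, 0.0225]
tool_rot: [0.723, 0.691, 0.001, 0.001]
ft_force: [1.3, 6.1, 7.4]
grip_width: 0.0562
grip_force: 25.0
```

move_arm --commands '[{"hand": 5.0, "travel": [-2, 0, 0], "twist": [0, 0, 0]}, {"hand": 5.0, "travel": [-2, 0, 0], "twist": [0, 0, 0]}, {"hand": 5.0, "travel": [-2, 0, 0], "twist": [0, 0, 0]}, {"hand": 5.0, "travel": [-2, 0, 0], "twist": [0, 0, 0]}, {"hand": 5.0, "travel": [0, 0, 0], "twist": [0, 0, 0]}]'

```text
time: 5.57
position: [0.4569, 0.0162, 0.0224]
tool_rot: [0.724, 0.69, 0.0, 0.001]
ft_force: [-1.7, -5.9, 8.6]
grip_width: 0.0566
grip_force: 25.0
```

Run:
```python
from h import *
st([*tidy(75,-20),.0225],-2.67)
c=cam("top")
corn=[(*tidy(75+dx,y),.017) for dx in(-28.5,28.5) for y in(-47,)]+[(*tidy(x,.5),.022) for x in(37.5,112.5)]
q=proj(c,corn); print(q.round(1).tolist())
f=c["frame"][220:330,270:430].copy()
cv2.imwrite("pics/mouth.png",cv2.resize(f,None,fx=5,fy=5,interpolation=cv2.INTER_CUBIC)[:,:,::-1])
```

```text
t 5.57 p [456.9  16.2  22.4] yaw -2.75 tilt [ 1.e-03 -9.e-04 -1.e+00] tidy [  74.7 -117.4] w 0.0566 gf 25.0 F [-1.72 -5.89  8.58]
 travel total cm [-9.74 -0.02  0.  ]
 twist z -0.08
[[348.3, 279.5], [347.0, 302.3], [367.6, 277.1], [365.9, 307.2]]
```

View pics/mouth.png

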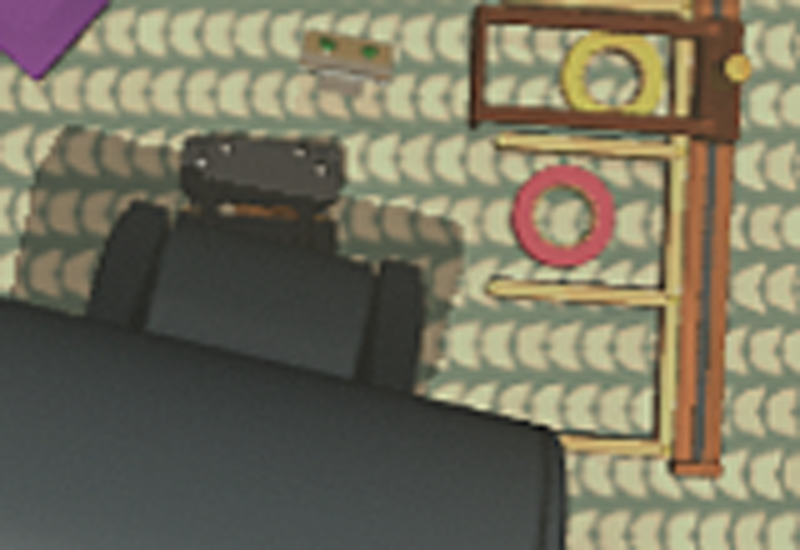

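The arm hides the pad, but the wall tips show where I computed them, near crop (488,288), and the gripper body is over the stamp with clearance. The TCP is on the bay's mid-line, so I go in.

move_arm --commands '[{"hand": 5.0, "travel": [-1.2, 0, 0], "twist": [0, 0, 0]}, {"hand": 5.0, "travel": [-1.2, 0, 0], "twist": [0, 0, 0]}, {"hand": 5.0, "travel": [-1.2, 0, 0], "twist": [0, 0, 0]}, {"hand": 5.0, "travel": [-1, 0, 0], "twist": [0, 0, 0]}, {"hand": 5.0, "travel": [-1, 0, 0], "twist": [0, 0, 0]}]'

```text
time: 6.03
position: [0.4537, -0.0367, 0.0224]
tool_rot: [0.723, 0.69, 0.0, -0.0]
ft_force: [1.2, 7.4, 10.7]
grip_width: 0.0567
grip_force: 25.0
```

move_arm --commands '[{"hand": 5.0, "travel": [-1, 0, 0], "twist": [0, 0, 0]}, {"hand": 5.0, "travel": [-1, 0, 0], "twist": [0, 0, 0]}, {"hand": 5.0, "travel": [-1, 0, 0], "twist": [0, 0, 0]}, {"hand": 5.0, "travel": [-1, 0, 0], "twist": [0, 0, 0]}, {"hand": 5.0, "travel": [0, 0, 0], "twist": [0, 0, 0]}]'

```text
time: 6.45
position: [0.4519, -0.0778, 0.0224]
tool_rot: [0.723, 0.69, -0.0, -0.0]
ft_force: [-2.8, -2.0, 10.7]
grip_width: 0.0559
grip_force: 25.0
```

Run:
```python
from h import *
st()
c=cam("scene"); f=c["frame"][200:340,250:430]
cv2.imwrite("pics/in1.png",cv2.resize(f,None,fx=4.2,fy=4.2,interpolation=cv2.INTER_CUBIC)[:,:,::-1])
```

```text
t 6.45 p [451.9 -77.8  22.4] yaw -2.68 tilt [-0.  0. -1.] tidy [ 75.3 -23.2] w 0.0559 gf 25.0 F [-2.8  -2.04 10.71]
```

View pics/in1.png

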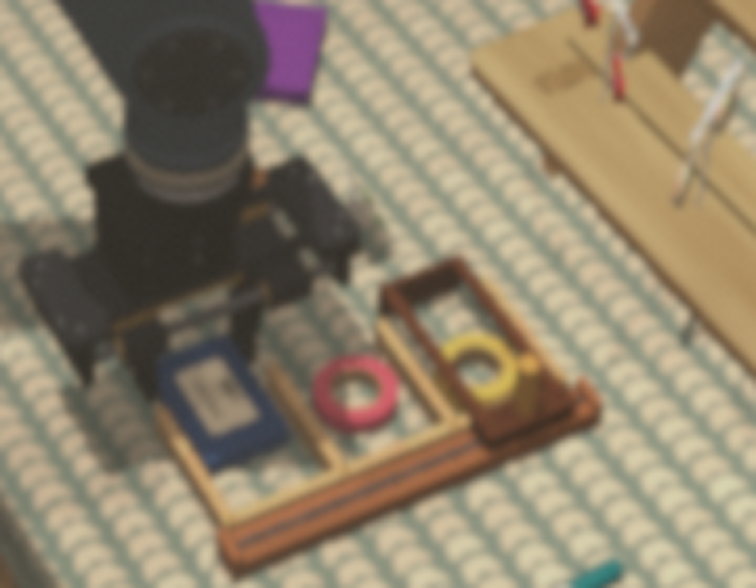

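The scene view shows the pad entering the near bay squarely, with its front at crop (245,465). I release it, back off, narrow the fingers and push.

move_arm --commands '[{"hand": 6.6, "travel": [0, 0, 0], "twist": [0, 0, 0]}, {"hand": 6.6, "travel": [0, 0, 0], "twist": [0, 0, 0]}, {"hand": 6.6, "travel": [0, 0, 0], "twist": [0, 0, 0]}, {"hand": 6.6, "travel": [0, 0, -1], "twist": [0, 0, 0]}, {"hand": 6.6, "travel": [0, 0, -2], "twist": [0, 0, 0]}]'

```text
time: 6.92
position: [0.451, -0.0764, 0.0506]
tool_rot: [0.723, 0.691, -0.001, -0.002]
ft_force: [1.0, -0.2, -0.4]
grip_width: 0.0658
grip_force: 0.0
```

move_arm --commands '[{"hand": 6.6, "travel": [0, 0, -0.5], "twist": [0, 0, 0]}, {"hand": 5, "travel": [2, 0, 0], "twist": [0, 0, 0]}, {"hand": 2.5, "travel": [2, 0, 0], "twist": [0, 0, 0]}, {"hand": 2.5, "travel": [0.5, 0, 0], "twist": [0, 0, 0]}, {"hand": 2.5, "travel": [0, 0, 0], "twist": [0, 0, 0]}]'

```text
time: 7.33
position: [0.4541, -0.0308, 0.0567]
tool_rot: [0.722, 0.692, -0.0, -0.0]
ft_force: [0.2, 0.8, 0.6]
grip_width: 0.0472
grip_force: 0.0
```

move_arm --commands '[{"hand": 2.5, "travel": [0, 0, 0], "twist": [0, 0, 0]}, {"hand": 2.5, "travel": [0, 0, 0], "twist": [0, 0, 0]}, {"hand": 2.5, "travel": [0, 0, 2], "twist": [0, 0, 0]}, {"hand": 2.5, "travel": [0, 0, 1.7], "twist": [0, 0, 0]}, {"hand": 2.5, "travel": [0, 0, 0], "twist": [0, 0, 0]}]'

```text
time: 7.75
position: [0.4535, -0.0326, 0.0176]
tool_rot: [0.723, 0.69, -0.001, -0.002]
ft_force: [0.1, 0.2, 0.4]
grip_width: 0.0259
grip_force: 0.0
```

Run:
```python
from h import *
st([*tidy(75,-10),.02],-2.67)
```

```text
t 7.75 p [453.5 -32.6  17.6] yaw -2.69 tilt [-0.0034  0.001  -1.    ] tidy [ 75.8 -68.5] w 0.0259 gf 0.0 F [0.1  0.21 0.37]
 travel total cm [-5.85  0.08 -0.25]
 twist z -0.02
```

move_arm --commands '[{"hand": 2.5, "travel": [-1, 0.08, 0], "twist": [0, 0, 0]}, {"hand": 2.5, "travel": [-1, 0, 0], "twist": [0, 0, 0]}, {"hand": 2.5, "travel": [-1, 0, 0], "twist": [0, 0, 0]}, {"hand": 2.5, "travel": [-0.8, 0, 0], "twist": [0, 0, 0]}, {"hand": 2.5, "travel": [-0.8, 0, 0], "twist": [0, 0, 0]}]'

```text
time: 8.17
position: [0.4534, -0.0795, 0.0202]
tool_rot: [0.724, 0.69, 0.0, 0.001]
ft_force: [0.1, 1.2, 0.2]
grip_width: 0.0253
grip_force: 0.7
```

move_arm --commands '[{"hand": 2.5, "travel": [-0.3, 0, 0], "twist": [0, 0, 0]}, {"hand": 2.5, "travel": [-0.3, 0, 0], "twist": [0, 0, 0]}, {"hand": 2.5, "travel": [-0.2, 0, 0], "twist": [0, 0, 0]}, {"hand": 2.5, "travel": [0, 0, 0], "twist": [0, 0, 0]}, {"hand": 2.5, "travel": [0, 0, 0], "twist": [0, 0, 0]}]'

```text
time: 8.58
position: [0.4528, -0.086, 0.0196]
tool_rot: [0.723, 0.691, -0.0, 0.0]
ft_force: [-0.7, -0.1, -0.6]
grip_width: 0.0245
grip_force: 0.0
```

Run:
```python
from h import *
st([*tidy(75,-7),.02],-2.67)
```

```text
t 8.58 p [452.8 -86.   19.6] yaw -2.60 tilt [ 1.e-04 -2.e-04 -1.e+00] tidy [ 74.  -15.1] w 0.0245 gf 0.0 F [-0.71 -0.07 -0.62]
 travel total cm [-0.81 -0.1  -0.04]
 twist z 0.07
```

Now small steps until the force rises.

move_arm --commands '[{"hand": 2.5, "travel": [-0.2, 0, 0], "twist": [0, 0, 0]}, {"hand": 2.5, "travel": [-0.2, 0, 0], "twist": [0, 0, 0]}, {"hand": 2.5, "travel": [0, 0, 0], "twist": [0, 0, 0]}]'

```text
time: 8.83
position: [0.4524, -0.0899, 0.0195]
tool_rot: [0.723, 0.691, -0.0, -0.0]
ft_force: [-0.5, 0.6, 0.4]
grip_width: 0.0252
grip_force: 0.2
```

move_arm --commands '[{"hand": 2.5, "travel": [-0.15, 0, 0], "twist": [0, 0, 0]}, {"hand": 2.5, "travel": [-0.1, 0, 0], "twist": [0, 0, 0]}, {"hand": 2.5, "travel": [0, 0, 0], "twist": [0, 0, 0]}]'

```text
time: 9.08
position: [0.4524, -0.0926, 0.0195]
tool_rot: [0.723, 0.691, -0.0, -0.0]
ft_force: [0.3, 0.5, 1.0]
grip_width: 0.0253
grip_force: 0.1
```

Run:
```python
from h import *
st([*tidy(75,-7),.02],-2.67)
```

```text
t 9.08 p [452.4 -92.6  19.5] yaw -2.62 tilt [-1.e-04 -1.e-04 -1.e+00] tidy [74.1 -8.5] w 0.0253 gf 0.1 F [0.29 0.53 0.95]
 travel total cm [-0.15 -0.09 -0.05]
 twist z 0.05
```

move_arm --commands '[{"hand": 2.5, "travel": [-0.1, 0, 0], "twist": [0, 0, 0]}, {"hand": 2.5, "travel": [0, 0, 0], "twist": [0, 0, 0]}]'

```text
time: 9.25
position: [0.4524, -0.0936, 0.0195]
tool_rot: [0.723, 0.691, -0.0, -0.0]
ft_force: [-0.6, 0.5, 1.9]
grip_width: 0.0248
grip_force: 0.2
```

move_arm --commands '[{"hand": 2.5, "travel": [-0.1, 0, 0], "twist": [0, 0, 0]}, {"hand": 2.5, "travel": [0, 0, 0], "twist": [0, 0, 0]}]'

```text
time: 9.42
position: [0.4522, -0.0937, 0.0195]
tool_rot: [0.723, 0.691, 0.0, -0.0]
ft_force: [1.8, 4.5, 0.2]
grip_width: 0.0249
grip_force: 2.5
```

move_arm --commands '[{"hand": 2.5, "travel": [-0.1, 0, 0], "twist": [0, 0, 0]}, {"hand": 2.5, "travel": [0, 0, 0], "twist": [0, 0, 0]}]'

```text
time: 9.58
position: [0.452, -0.094, 0.0195]
tool_rot: [0.723, 0.69, 0.0, -0.001]
ft_force: [4.2, 9.8, 0.2]
grip_width: 0.0251
grip_force: 4.7
```

Run:
```python
from h import *
st()
```

```text
t 9.58 p [452.  -94.   19.5] yaw -2.69 tilt [-6.e-04  2.e-03 -1.e+00] tidy [74.4 -7.1] w 0.0251 gf 4.7 F [4.19 9.81 0.18]
```

The force rises at TCP tidy y = -7.1, which matches a pad fully home. I retreat up, turn, and go to the knob.

move_arm --commands '[{"hand": 2.5, "travel": [1, 0, 0], "twist": [0, 0, 0]}, {"hand": 2.5, "travel": [2, 0, 0], "twist": [0, 0, 0]}, {"hand": 2.5, "travel": [0.5, 0, -3], "twist": [0, 0, 0]}, {"hand": 2.5, "travel": [0, 0, -4], "twist": [0, 0, 0]}, {"hand": 2.5, "travel": [0, 0, -4], "twist": [0, 0, 0]}]'

```text
time: 10.0
position: [0.4527, -0.0594, 0.1297]
tool_rot: [0.723, 0.691, -0.001, -0.002]
ft_force: [0.9, -0.5, 0.1]
grip_width: 0.0251
grip_force: 0.0
```

move_arm --commands '[{"hand": 5, "travel": [0, 0, -3], "twist": [0, 0, 0]}, {"hand": 5, "travel": [0, 0, 0], "twist": [0, 0, 7]}, {"hand": 5, "travel": [0, 0, 0], "twist": [0, 0, 7]}, {"hand": 5, "travel": [0, 0, 0], "twist": [0, 0, 7]}, {"hand": 5, "travel": [0, 0, 0], "twist": [0, 0, 7]}]'

```text
time: 10.42
position: [0.4539, -0.0604, 0.1601]
tool_rot: [0.87, 0.493, 0.0, 0.001]
ft_force: [-0.5, -0.5, 0.0]
grip_width: 0.0469
grip_force: 0.0
```

move_arm --commands '[{"hand": 5, "travel": [0, 0, 0], "twist": [0, 0, 7]}, {"hand": 5, "travel": [0, 0, 0], "twist": [0, 0, 7]}, {"hand": 5, "travel": [0, 0, 0], "twist": [0, 0, 7]}, {"hand": 5, "travel": [0, 0, 0], "twist": [0, 0, 7]}, {"hand": 5, "travel": [0, 0, 0], "twist": [0, 0, 7]}]'

```text
time: 10.83
position: [0.4537, -0.0603, 0.1596]
tool_rot: [0.978, 0.208, -0.0, 0.0]
ft_force: [0.4, -0.3, -0.2]
grip_width: 0.0503
grip_force: 0.0
```

move_arm --commands '[{"hand": 5, "travel": [0, 0, 0], "twist": [0, 0, 7]}, {"hand": 5, "travel": [0, 0, 0], "twist": [0, 0, 7]}, {"hand": 5, "travel": [0, 0, 0], "twist": [0, 0, 7]}, {"hand": 5, "travel": [0, 0, 0], "twist": [0, 0, 6]}, {"hand": 5, "travel": [0, 0, 0], "twist": [0, 0, 0]}]'

```text
time: 11.25
position: [0.4538, -0.0604, 0.1596]
tool_rot: [1.0, -0.024, 0.0, 0.0]
ft_force: [-0.3, 0.0, 0.0]
grip_width: 0.0499
grip_force: 0.0
```

Run:
```python
from h import *
print(tidy(-75,111)); st([.5955,-.2175,.15],-92.67)
c=cam("top"); f=c["frame"][240:330,340:430]
cv2.imwrite("pics/home.png",cv2.resize(f,None,fx=6,fy=6,interpolation=cv2.INTER_CUBIC)[:,:,::-1])
```

```text
[ 0.59574782 -0.21887326]
t 11.25 p [453.8 -60.4 159.6] yaw -92.70 tilt [ 0.e+00 -4.e-04 -1.e+00] tidy [ 74.2 -40.7] w 0.0499 gf 0.0 F [-0.33  0.01  0.03]
 travel total cm [14.9  15.03  0.96]
 twist z -0.03
```

View pics/home.png

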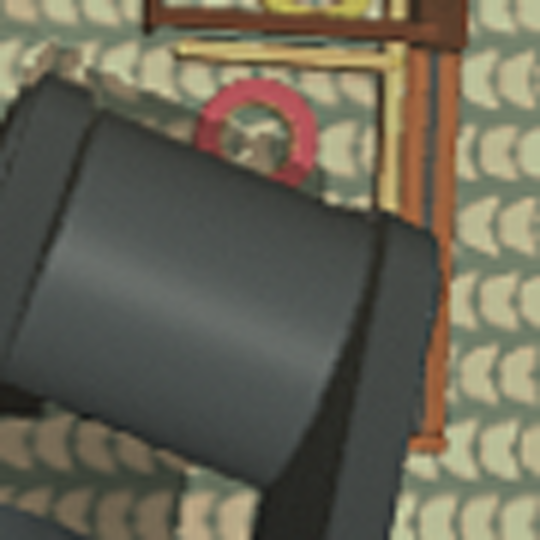

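The arm still hides the pad, so I'll check from the scene camera once I'm over the knob.

move_arm --commands '[{"hand": 5, "travel": [2.5, 2.5, 0], "twist": [0, 0, 0]}, {"hand": 5, "travel": [2.5, 2.5, 0], "twist": [0, 0, 0]}, {"hand": 5, "travel": [2.5, 2.5, 0], "twist": [0, 0, 0]}, {"hand": 5, "travel": [2.5, 2.5, 0], "twist": [0, 0, 0]}, {"hand": 5, "travel": [2.5, 2.5, 0], "twist": [0, 0, 0]}]'

```text
time: 11.72
position: [0.5739, -0.1922, 0.1595]
tool_rot: [1.0, -0.021, -0.0, 0.0]
ft_force: [0.1, 0.1, 0.4]
grip_width: 0.0504
grip_force: 0.0
```

move_arm --commands '[{"hand": 5, "travel": [2.4, 2.5, 0], "twist": [0, 0, 0]}, {"hand": 5, "travel": [0, 0, 0], "twist": [0, 0, 0]}, {"hand": 5, "travel": [0, 0, 0], "twist": [0, 0, 0]}]'

```text
time: 11.97
position: [0.5966, -0.2186, 0.1591]
tool_rot: [1.0, -0.022, 0.0, 0.0]
ft_force: [-0.1, 0.6, 0.8]
grip_width: 0.0499
grip_force: 0.0
```

Run:
```python
from h import *
st([.5955,-.218,.057],-92.67)
c=cam("top"); t=cam("scene")
f=lambda c,y,x:cv2.resize(c["frame"][y:y+110,x:x+80],None,fx=5,fy=5,interpolation=cv2.INTER_CUBIC)[:,:,::-1]
cv2.imwrite("pics/knob.png",np.hstack([f(c,215,350),f(t,240,320)]))
R=[(*tidy(75+a,46+b),.017) for a,b in((-28.5,-43.5),(28.5,-43.5),(28.5,43.5),(-28.5,43.5))]
print("expect top px",proj(c,R).round(1).tolist())
sub=c["frame"][270:315,360:412]; m=((sub[:,:,2].astype(int)-sub[:,:,0]>15)).astype(np.uint8)
ct=max(cv2.findContours(m,cv2.RETR_EXTERNAL,cv2.CHAIN_APPROX_NONE)[0],key=cv2.contourArea).reshape(-1,2)+[360,270]
P=((ray(c,ct,.017)[:,:2]-TO)@np.c_[TX,TY]*1000); print("pad tidy",P.min(0),P.max(0),cv2.minAreaRect(P.astype(np.float32)))
```

```text
t 11.97 p [ 596.6 -218.6  159.1] yaw -92.57 tilt [ 4.e-04 -5.e-04 -1.e+00] tidy [-75.9 110.7] w 0.0499 gf 0.0 F [-0.05  0.58  0.77]
 travel total cm [-0.12 -0.06 10.21]
 twist z 0.1
expect top px [[367.9, 280.8], [366.7, 303.5], [401.2, 305.8], [402.2, 283.0]]
pad tidy [48.83432691  2.9949293 ] [83.69233936 78.86278928] ((66.29830932617188, 40.90782928466797), (75.86454772949219, 34.85197448730469), 89.92223358154297)
```

View pics/knob.png

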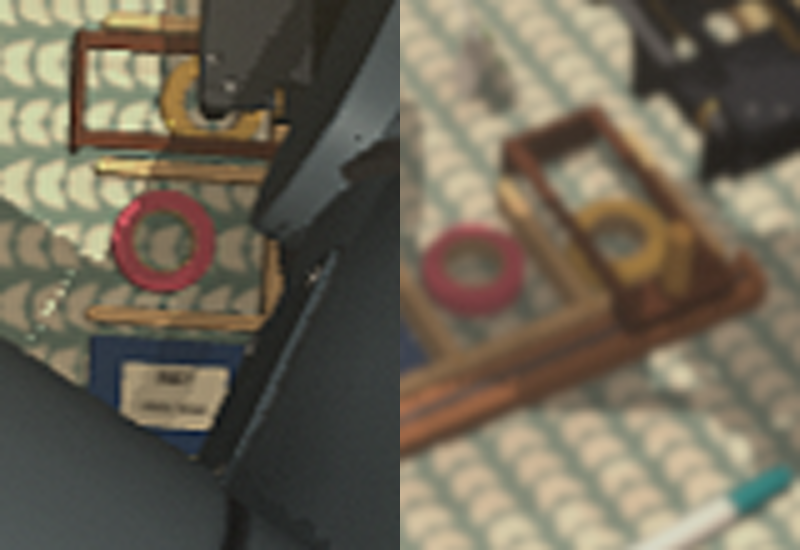

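On the left, the pad lies in the bay with its rear flush at the wall tips (measured tidy y ≈ 3, expected 2.5). The knob stands under the open jaws. I descend and grip it.

move_arm --commands '[{"hand": 5, "travel": [-0.1, 0, 3.5], "twist": [0, 0, 0]}, {"hand": 5, "travel": [0, 0, 3.5], "twist": [0, 0, 0]}, {"hand": 5, "travel": [0, 0, 2.4], "twist": [0, 0, 0]}, {"hand": 5, "travel": [0, 0, 0.6], "twist": [0, 0, 0]}, {"hand": 5, "travel": [0, 0, 0], "twist": [0, 0, 0]}]'

```text
time: 12.48
position: [0.5925, -0.2149, 0.0576]
tool_rot: [1.0, -0.022, -0.003, -0.002]
ft_force: [-0.5, 0.7, 0.8]
grip_width: 0.0502
grip_force: 0.0
```

move_arm --commands '[{"hand": 1, "travel": [0, 0, 0], "twist": [0, 0, 0]}, {"hand": 1, "travel": [0, 0, 0], "twist": [0, 0, 0]}, {"hand": 1, "travel": [0, 0, 0], "twist": [0, 0, 0]}, {"hand": 1, "travel": [0, 0, 0], "twist": [0, 0, 0]}, {"hand": 1, "travel": [0, 0, 0], "twist": [0, 0, 0]}]' --force 15

```text
time: 12.9
position: [0.5955, -0.2174, 0.0609]
tool_rot: [1.0, -0.023, 0.001, 0.001]
ft_force: [0.1, -0.2, 0.1]
grip_width: 0.0245
grip_force: 0.0
```

move_arm --commands '[{"hand": 1, "travel": [0, 0, 0], "twist": [0, 0, 0]}, {"hand": 1, "travel": [0, 0, 0], "twist": [0, 0, 0]}, {"hand": 1, "travel": [0, 0, 0], "twist": [0, 0, 0]}]'

```text
time: 13.15
position: [0.5954, -0.2195, 0.0603]
tool_rot: [1.0, -0.022, 0.001, 0.002]
ft_force: [-0.6, -5.2, 1.2]
grip_width: 0.0134
grip_force: 15.0
```

Run:
```python
from h import *
st([*tidy(75,111),.057],-92.67)
```

```text
t 13.15 p [ 595.4 -219.5   60.3] yaw -92.57 tilt [ 0.0017 -0.0041 -1.    ] tidy [-74.7 111.6] w 0.0134 gf 15.0 F [-0.61 -5.24  1.18]
 travel total cm [-14.97  -0.09   0.31]
 twist z 0.1
```

move_arm --commands '[{"hand": 1, "travel": [-1, 0, 0], "twist": [0, 0, 0]}, {"hand": 1, "travel": [-1.5, 0, 0], "twist": [0, 0, 0]}, {"hand": 1, "travel": [-1.5, 0, 0], "twist": [0, 0, 0]}, {"hand": 1, "travel": [-1.5, 0, 0], "twist": [0, 0, 0]}, {"hand": 1, "travel": [-1.5, 0, 0], "twist": [0, 0, 0]}]' --force 25

```text
time: 13.57
position: [0.5267, -0.2163, 0.0604]
tool_rot: [1.0, -0.023, 0.003, 0.002]
ft_force: [2.1, -4.2, -1.1]
grip_width: 0.0134
grip_force: 25.0
```

move_arm --commands '[{"hand": 1, "travel": [-1.5, 0, 0], "twist": [0, 0, 0]}, {"hand": 1, "travel": [-1.5, 0, 0], "twist": [0, 0, 0]}, {"hand": 1, "travel": [-1.5, 0, 0], "twist": [0, 0, 0]}, {"hand": 1, "travel": [-1.5, 0, 0], "twist": [0, 0, 0]}, {"hand": 1, "travel": [-1.5, 0, 0], "twist": [0, 0, 0]}]'

```text
time: 13.98
position: [0.4518, -0.2127, 0.0603]
tool_rot: [1.0, -0.023, 0.003, 0.002]
ft_force: [3.0, -3.1, 0.2]
grip_width: 0.0133
grip_force: 25.0
```

move_arm --commands '[{"hand": 1, "travel": [-0.5, 0, 0], "twist": [0, 0, 0]}, {"hand": 1, "travel": [0, 0, 0], "twist": [0, 0, 0]}, {"hand": 1, "travel": [0, 0, 0], "twist": [0, 0, 0]}, {"hand": 1, "travel": [0, 0, 0], "twist": [0, 0, 0]}]'

```text
time: 14.32
position: [0.446, -0.2124, 0.0603]
tool_rot: [1.0, -0.023, 0.001, 0.002]
ft_force: [-2.0, -6.3, 2.1]
grip_width: 0.0132
grip_force: 25.0
```

Run:
```python
from h import *
st([*tidy(75,111),.057],-92.67)
```

```text
t 14.32 p [ 446.  -212.4   60.3] yaw -92.60 tilt [ 0.0025 -0.0036 -1.    ] tidy [ 74.8 111.5] w 0.0132 gf 25.0 F [-2.02 -6.27  2.12]
 travel total cm [-0.02 -0.06  0.33]
 twist z 0.07
```

Release, lift, and move well aside for a check.

move_arm --commands '[{"hand": 5, "travel": [0, 0, 0], "twist": [0, 0, 0]}, {"hand": 5, "travel": [0, 0, 0], "twist": [0, 0, 0]}, {"hand": 5, "travel": [0, 0, 0], "twist": [0, 0, 0]}, {"hand": 5, "travel": [0, 0, 0], "twist": [0, 0, 0]}, {"hand": 5, "travel": [0, 0, -1], "twist": [0, 0, 0]}]'

```text
time: 14.73
position: [0.444, -0.2091, 0.0685]
tool_rot: [1.0, -0.023, -0.002, -0.001]
ft_force: [0.4, -0.4, 0.2]
grip_width: 0.0386
grip_force: 0.0
```

move_arm --commands '[{"hand": 5, "travel": [0, 0, -3], "twist": [0, 0, 0]}, {"hand": 5, "travel": [0, 0, -4], "twist": [0, 0, 0]}, {"hand": 5, "travel": [0, 0, -4], "twist": [0, 0, 0]}, {"hand": 5, "travel": [0, 0, -3], "twist": [0, 0, 0]}, {"hand": 5, "travel": [0, -4, 0], "twist": [0, 0, 0]}]'

```text
time: 15.15
position: [0.4527, -0.178, 0.2167]
tool_rot: [1.0, -0.025, 0.008, 0.007]
ft_force: [1.0, -0.3, 0.7]
grip_width: 0.0503
grip_force: 0.0
```

move_arm --commands '[{"hand": 5, "travel": [0, -4, 0], "twist": [0, 0, 0]}, {"hand": 5, "travel": [0, -4, 0], "twist": [0, 0, 0]}, {"hand": 5, "travel": [0, -4, 0], "twist": [0, 0, 0]}, {"hand": 5, "travel": [0, -4, 0], "twist": [0, 0, 0]}, {"hand": 5, "travel": [0, -4, 0], "twist": [0, 0, 0]}]'

```text
time: 15.57
position: [0.4553, 0.0316, 0.2103]
tool_rot: [1.0, -0.023, 0.0, -0.0]
ft_force: [0.9, -0.5, 0.6]
grip_width: 0.0498
grip_force: 0.0
```

move_arm --commands '[{"hand": 5, "travel": [0, -4, 0], "twist": [0, 0, 0]}, {"hand": 5, "travel": [0, -4, 0], "twist": [0, 0, 0]}, {"hand": 5, "travel": [0, -4, 0], "twist": [0, 0, 0]}, {"hand": 5, "travel": [0, -4, 0], "twist": [0, 0, 0]}, {"hand": 5, "travel": [0, -4, 0], "twist": [0, 0, 0]}]'

```text
time: 15.98
position: [0.4642, 0.2315, 0.2102]
tool_rot: [1.0, -0.023, -0.0, -0.0]
ft_force: [0.8, -0.5, -0.0]
grip_width: 0.0503
grip_force: 0.0
```

Run:
```python
from h import *
st()
c=cam("top"); t=cam("scene")
f=lambda c,y,x:cv2.resize(c["frame"][y:y+110,x:x+80],None,fx=5,fy=5,interpolation=cv2.INTER_CUBIC)[:,:,::-1]
cv2.imwrite("pics/end.png",np.hstack([f(c,215,350),f(t,240,320-40)]))
print("knob top expect", [((u-350)*5+2,(v-215)*5+2) for u,v in proj(c,[(*tidy(75,111),.075)])],"board ends", [((u-350)*5+2,(v-215)*5+2) for u,v in proj(c,[(*tidy(75+a,-14),.034) for a in(-30,30)])])
```

```text
t 15.98 p [464.2 231.5 210.2] yaw -92.58 tilt [-1.e-04  0.e+00 -1.e+00] tidy [  77.4 -332.8] w 0.0503 gf 0.0 F [ 0.78 -0.51 -0.02]
knob top expect [(np.float64(327.7646701066966), np.float64(401.8254459894693))] board ends [(np.float64(62.51768923287199), np.float64(324.83567338354885)), (np.float64(55.63970060733635), np.float64(446.34086391146366))]
```

View pics/end.png

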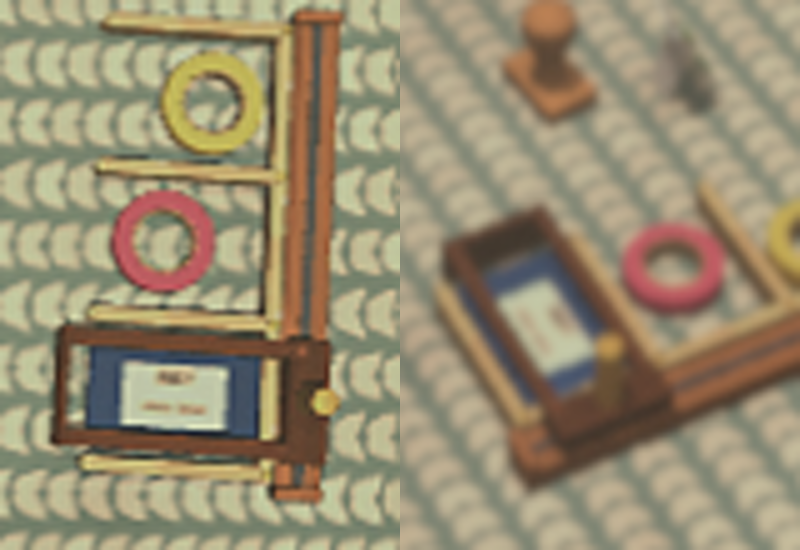

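The final view has the knob at crop (326,402), where expected was (328,402), and the board ends match too. The pad sits against the back wall, and the stamp, card and rolls are undisturbed.

```bash
python3 -c "
from rig import robot
print(robot.hand_in())"
```

```text
the job is handed in; nothing more can be done
None
```

The ink pad is fully home in the free bay, the gate stands squarely in front of it, nothing else was disturbed in the last view, and the job is handed in at about 16 s of robot time.

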